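Reload the vaccination station rack in reverse order

ROBOT

A 6-joint arm with a two-finger parallel gripper is mounted at the origin on the work surface. World frame = base frame: x ahead of the robot, y to its left, z up, the work surface at z = 0. Lengths are in mm, angles in rad, forces in N, time in s.
With the tool pointing down it reaches from about 325 to 1000 mm from the base axis. Payload 5.1 kg.
Tool frame: the origin (TCP) lies where the fingers leave the gripper's body, on its centre line; the fingertips stand 73 mm ahead of it and the grasp point (between the pads) lies 54 mm ahead of it; z points along the fingers, y is the line along which they close (so a half turn about z gives the same grasp; the last joint's range is limited). The gripper opens to 85 mm and grips with 20 to 120 N. Pads are 22 mm wide; open, the fingers measure 114 mm over their backs; the gripper's body (76 mm by 85 mm) begins 54 mm behind the grasp point. The pads swing forward as they close: fully open they stand 13 mm farther back than shut.
Start: joints at [-1.309, 0.124, 1.65, -0, 1.367, -0.083], TCP at [219.673, -611.743, 303.922] pointing down, gripper open.
Joint ranges: [-2.61, 2.61], [-1.02, 2.33], [0.03, 2.71], [-1.35, 4.49], [0.32, 2.68], [-2.91, 2.91]. Speed limits (rad/s): [2.57, 2.57, 3.14, 3.14, 3.14, 3.14].

INTERFACE

Orientations are given as a unit quaternion [x, y, z, w].
In Python, from bench import manip gives the robot as it stands. Calls block until the motion is done:
- manip.move_ptp(position, orientation): joint-space move of the TCP to a pose.
- manip.movel(position, v=150, rotation=None, guard=None): straight line of the TCP; rotation=None keeps the orientation; v is the mean speed in mm/s. With guard (N) it stops when the force on the tool has changed by that much, and returns True; else False.
- manip.movej(angles): joint-space move.
- manip.command_gripper(opening, effort=None): finger opening in mm; effort is the grip in N (None keeps the last); returns when the fingers have stopped.
- manip.wait(seconds).
- manip.solve_ik(position, orientation): joint angles nearest the present ones, or None.
- manip.get_image(name): name is "scene" or "top" or "wrist"; returns a dict with "pixels" (420x560x3 uint8, blue, green, red), "fx", "fy", "cx", "cy" (pixels), "world_from_camera" (4x4, takes a point from camera to world coordinates); the wrist camera has in their place "tool_from_camera" (4x4, takes a point from camera to tool coordinates, whose origin is the TCP and whose axes are the flange's). Camera axes: x right, y down, z forward; pixel columns grow to the right and rows downward; lengths in mm; the calibration is good to about 2 mm. A picture is of the moment at which its call begins: read the wrist's pose just before it. There is no depth.
A pose or a line that the arm cannot do raises manip.MotionError and nothing moves.
- manip.job_done(): hands the job in; it is judged then, once.
Readings, each from a call of its own:
- manip.get_time(): time.
- manip.get_qpos(): joint angles.
- manip.get_joint_vel(): joint speeds.
- manip.get_effort(): joint torques, N m.
- manip.get_position(): TCP position.
- manip.get_ee_rot(): TCP orientation.
- manip.get_force(): force on the tool from outside, world axes, zero at the start.
- manip.get_torque(): the same for the moment, N m.
- manip.get_gripper_width(): finger opening in mm.
- manip.get_grip_force(): force on a finger pad.
Only numpy, scipy, OpenCV 4.12 (cv2) and the standard library are available. Lean on these libraries where they do the work, as an engineer would, in place of code of your own. Each camera call takes 0.05 s, during which the arm holds its last target. There are 200 camera calls.

TASK

Move the four vials from the coloured cups of the grey transport tray into the four pockets of the white station rack, in reverse order: the vial nearest the tray's black end goes into the pocket farthest from the rack's black end, and so on along the row, so that the one farthest from the tray's black end finishes next to the rack's black end. Leave every vial standing upright on the floor of its own pocket.

Things in the scene. Friction and masses are not known exactly. Their poses are not given: they have to be found in the camera images.
- vial_red: loose amber glass vial with a white label and a red cap, 40 to 85 g, standing upright: 34 mm diameter up to 50 mm above its underside, then a neck and a 25 mm wide cap, 72 mm tall in all. Origin: centre of its underside; z up its axis. It starts standing in the red cup.
- vial_yellow: loose amber glass vial with a white label and a yellow cap, 40 to 85 g, standing upright: 34 mm diameter up to 50 mm above its underside, then a neck and a 25 mm wide cap, 72 mm tall in all. Origin: centre of its underside; z up its axis. It starts standing in the yellow cup.
- vial_green: loose amber glass vial with a white label and a green cap, 40 to 85 g, standing upright: 34 mm diameter up to 50 mm above its underside, then a neck and a 25 mm wide cap, 72 mm tall in all. Origin: centre of its underside; z up its axis. It starts standing in the green cup.
- vial_blue: loose amber glass vial with a white label and a blue cap, 40 to 85 g, standing upright: 34 mm diameter up to 50 mm above its underside, then a neck and a 25 mm wide cap, 72 mm tall in all. Origin: centre of its underside; z up its axis. It starts standing in the blue cup.
- cup_red: fixed red open cup, 50 x 50 x 20 mm, pocket 38 x 38 mm, floor 6 mm thick; one of four in a row at 62 mm pitch on a grey tray (252 x 70 x 6 mm). Rim 26 mm, vial underside 12 mm above the table. Origin: centre of its underside. x runs along the row towards the tray's black end. Cups stay put and so keep showing the starting order.
- cup_yellow: fixed yellow open cup, 50 x 50 x 20 mm, pocket 38 x 38 mm, floor 6 mm thick; one of four in a row at 62 mm pitch on a grey tray (252 x 70 x 6 mm). Rim 26 mm, vial underside 12 mm above the table. Origin: centre of its underside. x runs along the row towards the tray's black end. Cups stay put and so keep showing the starting order.
- cup_green: fixed green open cup, 50 x 50 x 20 mm, pocket 38 x 38 mm, floor 6 mm thick; one of four in a row at 62 mm pitch on a grey tray (252 x 70 x 6 mm). Rim 26 mm, vial underside 12 mm above the table. Origin: centre of its underside. x runs along the row towards the tray's black end. Cups stay put and so keep showing the starting order.
- cup_blue: fixed blue open cup, 50 x 50 x 20 mm, pocket 38 x 38 mm, floor 6 mm thick; one of four in a row at 62 mm pitch on a grey tray (252 x 70 x 6 mm). Rim 26 mm, vial underside 12 mm above the table. Origin: centre of its underside. x runs along the row towards the tray's black end. Cups stay put and so keep showing the starting order.
- rack: fixed white rack, 252 x 70 x 26 mm, with a row of four equal pockets, 44 x 44 mm, 16 mm deep, pale grey floors 10 mm above the table. A black bar 22 mm long closes one end. Origin: centre of the white block's underside; x runs along the row towards the black end, z up. Pocket centres at x = -93, -31, +31, +93 mm, y = 0.
- tray: fixed grey transport tray, flat, 252 x 70 x 6 mm, carrying the four cups in one row, centres at x = -93, -31, +31, +93 mm, y = 0. A black bar 22 mm long, 16 mm high closes one end. Origin: centre of the grey plate's underside; x runs along the row towards the black end, z up. Other things stand about on the table, up to 90 mm tall within reach of the work.

How it is judged (in metres and radians):
At the end, for the whole second after the job is handed in: each vial stands in the pocket that reverses its starting place, counted from the black ends: within 9 mm of the pocket centre along and across the rack, underside within 6 mm of the pocket floor, upright within 0.15 rad, at rest (y of vial_red in the frame of rack between -0.009 and 0.009 m and z of vial_red in the frame of rack between 0.004 and 0.016 m and angle between each of vial_red, vial_yellow, vial_green, vial_blue's own z axis and vertical below 0.15 rad and linear speed of each of vial_red, vial_yellow, vial_green, vial_blue below 0.02 m/s and y of vial_yellow in the frame of rack between -0.009 and 0.009 m and z of vial_yellow in the frame of rack between 0.004 and 0.016 m and y of vial_green in the frame of rack between -0.009 and 0.009 m and z of vial_green in the frame of rack between 0.004 and 0.016 m and y of vial_blue in the frame of rack between -0.009 and 0.009 m and z of vial_blue in the frame of rack between 0.004 and 0.016 m and ((x of cup_red in the frame of tray between -0.113 and -0.073 m and x of vial_red in the frame of rack between 0.084 and 0.102 m) or (x of cup_red in the frame of tray between -0.051 and -0.011 m and x of vial_red in the frame of rack between 0.022 and 0.04 m) or (x of cup_red in the frame of tray between 0.011 and 0.051 m and x of vial_red in the frame of rack between -0.04 and -0.022 m) or (x of cup_red in the frame of tray between 0.073 and 0.113 m and x of vial_red in the frame of rack between -0.102 and -0.084 m)) and ((x of cup_yellow in the frame of tray between -0.113 and -0.073 m and x of vial_yellow in the frame of rack between 0.084 and 0.102 m) or (x of cup_yellow in the frame of tray between -0.051 and -0.011 m and x of vial_yellow in the frame of rack between 0.022 and 0.04 m) or (x of cup_yellow in the frame of tray between 0.011 and 0.051 m and x of vial_yellow in the frame of rack between -0.04 and -0.022 m) or (x of cup_yellow in the frame of tray between 0.073 and 0.113 m and x of vial_yellow in the frame of rack between -0.102 and -0.084 m)) and ((x of cup_green in the frame of tray between -0.113 and -0.073 m and x of vial_green in the frame of rack between 0.084 and 0.102 m) or (x of cup_green in the frame of tray between -0.051 and -0.011 m and x of vial_green in the frame of rack between 0.022 and 0.04 m) or (x of cup_green in the frame of tray between 0.011 and 0.051 m and x of vial_green in the frame of rack between -0.04 and -0.022 m) or (x of cup_green in the frame of tray between 0.073 and 0.113 m and x of vial_green in the frame of rack between -0.102 and -0.084 m)) and ((x of cup_blue in the frame of tray between -0.113 and -0.073 m and x of vial_blue in the frame of rack between 0.084 and 0.102 m) or (x of cup_blue in the frame of tray between -0.051 and -0.011 m and x of vial_blue in the frame of rack between 0.022 and 0.04 m) or (x of cup_blue in the frame of tray between 0.011 and 0.051 m and x of vial_blue in the frame of rack between -0.04 and -0.022 m) or (x of cup_blue in the frame of tray between 0.073 and 0.113 m and x of vial_blue in the frame of rack between -0.102 and -0.084 m))); the robot touches nothing.
It also fails if it takes over 102 s, if anything falls off the work surface, if the arm or the gripper's body presses on something with over 40 N, if the wrist force passes 120 N, or if a joint passes its speed limit or range.

## Working session

There is one attempt and no reset: what is moved stays moved. The work goes in short steps, each a Python script; the robot and the scene stay as the last script left them, time stands still between calls to the robot, and variables do not carry over. Pictures are saved under pics/ and viewed, at most 14 in all, crops included, and the job is handed in when it is done.

```bash
ls; mkdir -p pics; python3 - <<'E'
from bench import manip
import cv2
for n in("top","scene"):
    d=manip.get_image(n); cv2.imwrite(f"pics/{n}0.png",d["pixels"]); print(n,d["fx"],d["fy"],d["cx"],d["cy"],d["world_from_camera"])
print(manip.get_ee_rot(),manip.get_image("wrist")["tool_from_camera"])
E
```

```text
pics
top 481.7058749147381 481.7058749147381 274.7722308751373 203.65122043200643 [[ 6.46380566e-03 -9.83618087e-01  1.80149042e-01  3.92541793e+02]
 [-9.99905001e-01 -8.55082304e-03 -1.08107852e-02 -1.58275190e+01]
 [ 1.21741065e-02 -1.80062049e-01 -9.83579915e-01  9.01027453e+02]
 [ 0.00000000e+00  0.00000000e+00  0.00000000e+00  1.00000000e+00]]
scene 402.9493442905175 402.9493442905175 282.4367261658098 213.1805758292242 [[ 4.56151902e-01  5.97195223e-01 -6.59760038e-01  1.11953900e+03]
 [ 8.89901313e-01 -3.05242418e-01  3.38973035e-01 -3.34177690e+02]
 [ 1.04632819e-03 -7.41744520e-01 -6.70681722e-01  6.40282752e+02]
 [ 0.00000000e+00  0.00000000e+00  0.00000000e+00  1.00000000e+00]]
[ 9.85177258e-01  1.71536838e-01 -6.85351487e-05 -9.37446089e-04] [[ 3.51977979e-04 -9.49723291e-01 -3.13090317e-01  8.16750985e+01]
 [ 9.99999933e-01  3.66690242e-04  1.18933492e-05  1.12226229e+00]
 [ 1.03511773e-04 -3.13090300e-01  9.49723356e-01 -6.92447181e+01]
 [ 0.00000000e+00  0.00000000e+00  0.00000000e+00  1.00000000e+00]]
```

View pics/top0.png

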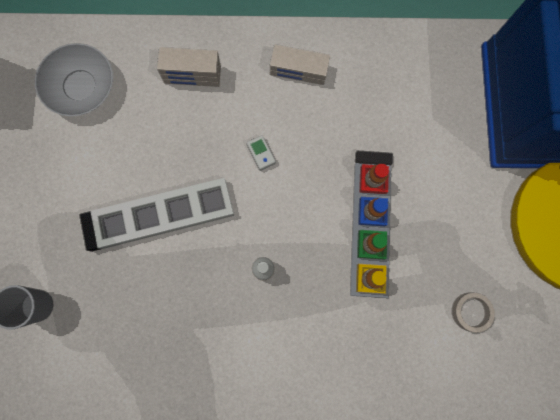

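View pics/scene0.png

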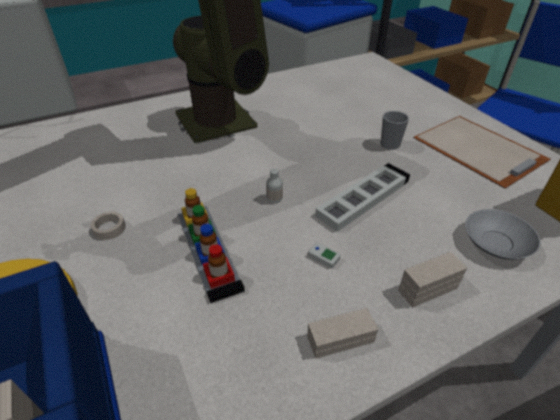

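Top view: tray runs along +x, its black bar at (374,157); cups from the black end are red (375,178), blue (374,211), green (373,244) and yellow (372,278). The rack's black bar is at (88,230), with pockets at (113,224), (147,216), (180,208) and (212,199). So red goes to x=-93, blue to -31, green to +31 and yellow to +93.

```bash
cat > h.py <<'E'
from bench import manip
import numpy as np, cv2
from scipy.spatial.transform import Rotation as R
def quat(a):
    c,s=np.cos(a),np.sin(a)
    return R.from_matrix(np.array([[c,s,0],[s,-c,0],[0,0,-1.]])).as_quat()
def ray(px,d,T,z):
    v=T[:3,:3]@np.array([(px[0]-d["cx"])/d["fx"],(px[1]-d["cy"])/d["fy"],1.])
    return (T[:3,3]+v*(z-T[2,3])/v[2])
def proj(P,d,T):
    p=(np.atleast_2d(P)-T[:3,3])@T[:3,:3]
    return np.c_[p[:,0]/p[:,2]*d["fx"]+d["cx"],p[:,1]/p[:,2]*d["fy"]+d["cy"]]
def wrist():
    W=np.eye(4);W[:3,:3]=R.from_quat(manip.get_ee_rot()).as_matrix();W[:3,3]=manip.get_position()
    d=manip.get_image("wrist");return d,W@d["tool_from_camera"]
E
python3 - <<'E'
from h import *
d=manip.get_image("top");T=d["world_from_camera"]
cups=np.array([ray(p,d,T,26) for p in[(375,178),(374,211),(373,244),(372,278)]])
pk=np.array([ray(p,d,T,20) for p in[(113,224),(147,216),(180,208),(212,199)]])
print(cups.round(),pk.round(),np.diff(cups,axis=0).round(),np.diff(pk,axis=0).round())
out={}
for n,P in(("tray",cups),("rack",pk)):
    c=P.mean(0);u=P[0]-P[-1];a=np.arctan2(u[1],u[0]);print(n,c,a,np.linalg.norm(u))
    best=None
    for b in(a,a+np.pi):
        q=manip.solve_ik([c[0],c[1],290],quat(b))
        if q is not None:
            print(b,np.round(q,2))
            if best is None or abs(q[5])<abs(best[1][5]):best=(b,q)
    manip.move_ptp([c[0],c[1],290],quat(best[0]));manip.wait(.2)
    w,W=wrist();cv2.imwrite(f"pics/w_{n}.png",w["pixels"]);np.savez(f"w_{n}.npz",W=W,**{k:w[k] for k in("fx","fy","cx","cy")},b=best[0])
print(manip.get_time(),w["fx"])
E
```

```text
[[ 603. -213.   26.]
 [ 541. -209.   26.]
 [ 480. -205.   26.]
 [ 418. -201.   26.]] [[513. 272.  20.]
 [529. 210.  20.]
 [544. 150.  20.]
 [562.  91.  20.]] [[-63.   4.   0.]
 [-61.   4.   0.]
 [-61.   4.   0.]] [[ 15. -61.   0.]
 [ 15. -60.   0.]
 [ 17. -59.   0.]]
tray [ 510.4055499  -206.93664158   26.        ] -0.0602920954395794 185.28953585977726
-0.0602920954395794 [-0.48 -0.09  1.89 -0.    1.34  1.15]
3.0813005581502138 [-0.48 -0.09  1.89 -0.    1.34 -1.99]
rack [536.97228528 180.71171229  20.        ] 1.8330212861646762 186.62242829054537
1.8330212861646762 [ 0.23 -0.05  1.85 -0.    1.34 -0.03]
3.95 297.9392321287009
```

View pics/w_tray.png

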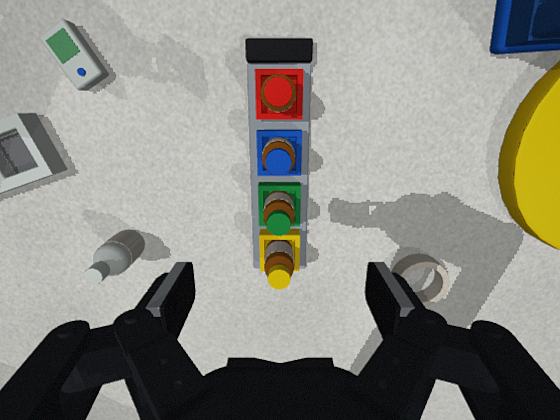

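View pics/w_rack.png

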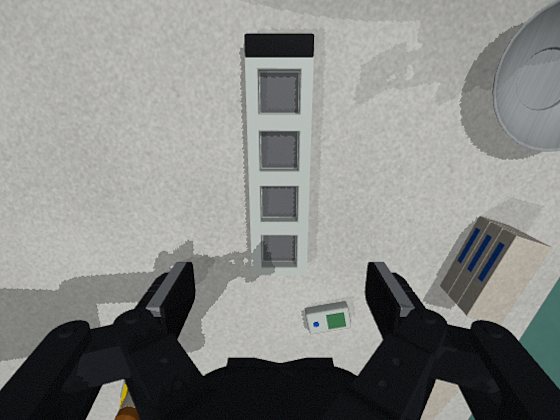

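The tray wrist view shows the caps in a column at x≈279 px (red y=93, blue 161, green 224, yellow 279). The rack wrist view shows four pockets with rims about 258–300 px across, their tops at y=70, 131, 186 and 236, and the black bar at the top. Next I'll fit these against the models.

```bash
cat > fit.py <<'E'
from h import *
def fit(model,pts):
    m=model[:,:2];mc,pc=m.mean(0),pts.mean(0)
    H=(m-mc).T@(pts-pc);a=np.arctan2(H[0,1]-H[1,0],H[0,0]+H[1,1])
    Rm=np.array([[np.cos(a),-np.sin(a)],[np.sin(a),np.cos(a)]])
    t=pc-Rm@mc;return t,a,(pts-(m@Rm.T+t)).round(1)
xs=np.array([93,31,-31,-93.])
L=lambda n:np.load(f"w_{n}.npz")
# vial caps at z=84
w=L("tray");im=cv2.imread("pics/w_tray.png");
caps=[(279,93),(279,161),(279,224),(279,279)]
P=np.array([ray(p,w,w["W"],84)[:2] for p in caps]);print("caps",P.round(1).tolist())
t,a,r=fit(np.c_[xs,0*xs],P);print("tray from caps",t,a,r.tolist())
px=[(255,69),(303,69),(304,119),(255,119)] # red cup rim
Q=np.array([ray(p,w,w["W"],26)[:2] for p in px]);print("red cup centre",Q.mean(0),np.linalg.norm(np.diff(Q,axis=0),axis=1))
# rack: outer top corners x of pockets at z=26
w=L("rack")
px=[(258,69),(300,69),(301,114),(258,114),(260,131),(299,131),(299,170),(260,170),(260,186),(298,186),(298,221),(260,221),(262,236),(297,236),(297,267),(262,267)]
P=np.array([ray(p,w,w["W"],26)[:2] for p in px])
# image up = +row ; image right = tool y = row dir rotated -90deg
M=np.array([[x+dx,dy] for x in xs for dx,dy in((22,22),(22,-22),(-22,-22),(-22,22))])
t2,a2,r2=fit(M,P);print("rack",t2,a2,r2.tolist())
E
python3 fit.py
```

```text
caps [[603.6, -213.2], [544.6, -209.6], [481.9, -205.7], [419.4, -201.8]]
tray from caps [ 512.3640236  -207.56091831] -0.06186395530296306 [[-1.6, 0.1], [1.3, -0.1], [0.5, -0.0], [-0.2, 0.0]]
red cup centre [ 604.37722222 -213.35992114] [49.12293238 49.23912886 52.68036278]
rack [537.75474068 181.75393037] 1.8318670052793873 [[0.4, -0.4], [-0.6, -0.6], [1.3, -0.2], [-0.6, -0.7], [1.0, 0.1], [-0.5, -0.3], [0.1, 0.8], [-0.1, 0.8], [-0.3, -0.0], [-0.5, -0.1], [0.2, 0.8], [-1.4, 0.5], [1.0, -0.6], [-0.2, -1.0], [0.2, 0.4], [-0.1, 0.4]]
```

```bash
cat >> h.py <<'E'
tc,ta=np.array([512.4,-207.6]),-.0619
rc,ra=np.array([537.8,181.7]),1.832
X={"red":93,"blue":31,"green":-31,"yellow":-93}
at=lambda c,a,x:c+x*np.array([np.cos(a),np.sin(a)])
def job(n):
    s=at(tc,ta,X[n]);g=at(rc,ra,-X[n])
    manip.command_gripper(80)
    manip.move_ptp([*s,190],quat(ta))
    print(n,manip.movel([*s,103],v=120,guard=15),end=" ")
    manip.command_gripper(25,30);print("w",manip.get_gripper_width(),"F",manip.get_grip_force(),end=" ")
    manip.movel([*s,220],v=150);print("w",manip.get_gripper_width(),end=" ")
    manip.move_ptp([*g,220],quat(ra))
    manip.movel([*g,115],v=150)
    print("contact",manip.movel([*g,99],v=25,guard=4),manip.get_position().round(1) if hasattr(manip.get_position(),'round') else manip.get_position(),end=" ")
    manip.command_gripper(60);manip.movel([*g,200],v=150);print("t",manip.get_time())
E
python3 - <<'E'
from h import *
job("red")
g=at(rc,ra,0);manip.move_ptp([*g,290],quat(ra));manip.wait(.2)
d,W=wrist();cv2.imwrite("pics/a1.png",d["pixels"])
E
```

```text
red False w 32.92393730674436 F 30.144866896444 w 32.90019260415415 contact True [561.9  91.9 101.9] t 11.85
```

View pics/a1.png

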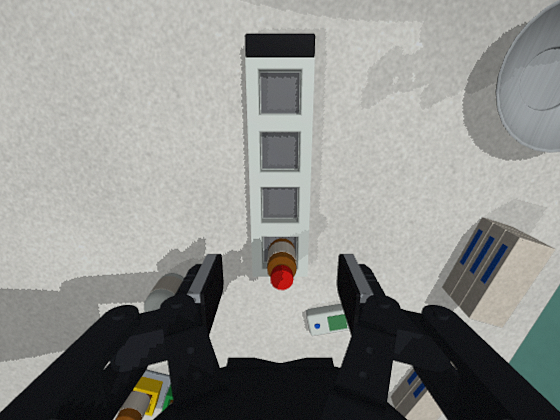

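The red vial stands in the pocket farthest from the black bar, with its cap at (282,279) as expected for a centred vial. I'll move the other three.

```bash
python3 - <<'E'
from h import *
for n in("blue","green","yellow"): job(n)
g=at(rc,ra,0);manip.move_ptp([*g,290],quat(ra));manip.wait(.3)
d,W=wrist();cv2.imwrite("pics/a2.png",d["pixels"])
hsv=cv2.cvtColor(d["pixels"],cv2.COLOR_BGR2HSV)
for n in X:print(n,"expected cap px",proj([*at(rc,ra,-X[n]),82],d,W).round(0))
cv2.imwrite("pics/s2.png",manip.get_image("scene")["pixels"])
E
```

```text
blue False w 33.131094158408935 F 30.10325873270631 w 33.2556356363247 contact True [545.8 151.8 101.8] t 20.75
green False w 33.115319414925864 F 30.122655249614354 w 33.02125035925856 contact True [529.8 211.7 101.8] t 28.8667
yellow False w 32.973940824919744 F 30.150273201411437 w 33.0936982467034 contact True [513.8 271.6 101.7] t 37.4083
red expected cap px [[279. 279.]]
blue expected cap px [[279. 225.]]
green expected cap px [[280. 163.]]
yellow expected cap px [[280.  92.]]
```

View pics/a2.png

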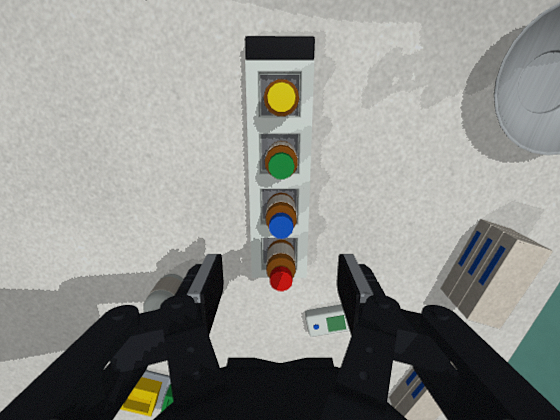

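View pics/s2.png

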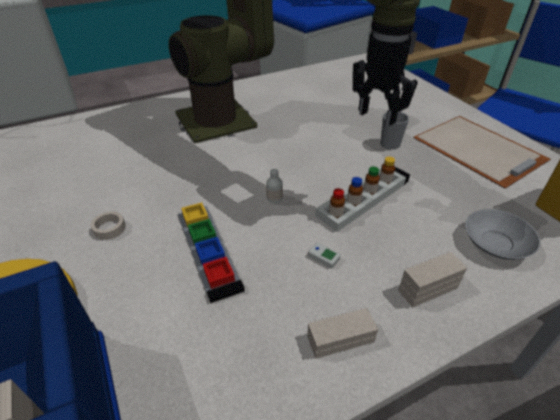

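All four vials stand upright in the rack. Their caps, at (281,97) yellow, (281,166) green, (281,225) blue and (281,280) red, are within about 5 px (roughly 4 mm) of where centred vials should appear. The gripper is clear.

```bash
python3 -c "
from bench import manip
print(manip.job_done())"
```

```text
the job is handed in; nothing more can be done
None
```

I moved all four vials into the rack in reverse order (yellow next to the black end, then green, blue and red) and handed the job in at about 38 s; the final pictures show them upright in their pockets, but no verdict came back.

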